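# Pack the assay caddy by colour

## Task

Pack the grey three-compartment caddy from the things standing just to its right: put the green-capped bottle, the red marker and the yellow-capped vial each into the compartment whose floor mat has the colour of its cap, bottle and vial standing upright and the marker lying flat on the mat. Set them down gently rather than dropping them in, and leave the black-capped bottle, the blue marker and the white-capped vial where they are.

Things in the scene. Friction and masses are not known exactly. Their poses are not given: they have to be found in the camera images.
- caddy: Light grey open caddy, fixed to the worktop, 172x292 mm outside (x, y), 30 mm high, walls and dividers 4 mm thick, with a small black grip strip outside each short end (reaching 5 mm out). Origin: centre of its underside on the worktop. Three compartments side by side along its y (centres at y = -96, 0, +96 mm), each 164 mm long (x) and 92 mm wide (y) inside.
- mat_green: A green liner mat, 160x88x2 mm, lying fixed on the floor of one of the caddy's three compartments (which one changes). Origin: centre of its underside, 4 mm above the worktop; its top is 6 mm above the worktop. x runs along the compartment's length (160), y across it (88). The compartment is 164x92 mm inside, centred on the mat.
- mat_red: A red liner mat, 160x88x2 mm, lying fixed on the floor of one of the caddy's three compartments (which one changes). Origin: centre of its underside, 4 mm above the worktop; its top is 6 mm above the worktop. x runs along the compartment's length (160), y across it (88). The compartment is 164x92 mm inside, centred on the mat.
- mat_yellow: A yellow liner mat, 160x88x2 mm, lying fixed on the floor of one of the caddy's three compartments (which one changes). Origin: centre of its underside, 4 mm above the worktop; its top is 6 mm above the worktop. x runs along the compartment's length (160), y across it (88). The compartment is 164x92 mm inside, centred on the mat.
- green_cap_bottle: White screw-cap bottle with a green cap, standing; round, 52 mm across, 104 mm high, about 0.22 kg. The body is straight up to about 65 mm, then narrows to the cap. Origin: centre of its underside, z up. On the worktop to the right of the caddy. Can be gripped round the body 55 mm above its underside.
- red_marker: White marker pen with a red cap, lying; 137 mm long, 14 mm wide and high, about 16 g; it does not roll. It is the red marker near the caddy; another red pen, far out at the left end of the worktop, is not meant. Origin: middle of its underside; y runs along its length, z up. On the worktop to the right of the caddy. Grip it across x near the middle.
- yellow_cap_vial: Small vial with a yellow screw cap, standing; round, 13 mm across, 34 mm high (the cap is the top 12 mm), about 12 g. Origin: centre of its underside, z up. On the worktop to the right of the caddy. Grip it by the cap.
- black_cap_bottle: Brownish screw-cap bottle with a black cap, standing; round, 62 mm across, 128 mm high. Does not belong in the caddy. Origin: centre of its underside.
- blue_marker: White marker pen with a blue cap, lying; 137x14x14 mm, otherwise like the red one. Does not belong in the caddy. Origin: middle of its underside; y runs along its length.
- white_cap_vial: Small vial with a white screw cap, standing; 13 mm across, 34 mm high. Does not belong in the caddy. Origin: centre of its underside.
There are look-alikes about, which are no part of the job. Of the things like the red_marker, leave any that is pink; of the rest the larger one is meant.

How it is judged:
By the outcome, as a careful person would: the job done as asked, in the order asked, and still so for the second after the job is handed in, with the robot touching nothing.
It also fails if it takes over 96 s, if anything falls off the work surface, if the arm or the gripper's body presses on something with over 40 N, if the wrist force passes 120 N, or if a joint passes its speed limit or range.

## Robot

A 7-joint arm with a two-finger parallel gripper is mounted at the origin on a cart in front of the work surface, level with it; the furniture and walls round the work are solid. World frame = base frame: x ahead of the robot, y to its left, z up, the work surface at z = 0. Lengths are in m, angles in rad, forces in N, time in s.
With the tool pointing down it reaches from about 0.425 to 0.975 m from the base axis. Payload 16.7 kg.
Tool frame: the origin (TCP) lies midway between the tips of the shut fingers; the grasp point (between the pads) lies 19 mm behind it; z points along the fingers, y is the line along which they close (so a half turn about z gives the same grasp; the last joint's range is limited). The gripper opens to 85 mm and grips with 20 to 120 N. Pads are 22 mm wide; open, the fingers measure 114 mm over their backs; the gripper's body (76 mm by 85 mm) begins 54 mm behind the grasp point. The pads swing forward as they close: fully open they stand 13 mm farther back than shut.
Start: joints at [1.198, 0.426, 0.074, 1.606, -0.034, 1.111, -0.067], TCP at [0.15, -0.658, 0.231] pointing down, gripper open.
Joint ranges: [-2.85, 2.85], [-0.5, 2.14], [-1.23, 1.37], [0.21, 2.46], [-1.02, 4.16], [0.16, 2.05], [-2.73, 2.73]. Speed limits (rad/s): [1.89, 1.89, 2.39, 2.39, 3.01, 3.01, 3.01].

## Interface

Orientations are given as a unit quaternion [x, y, z, w].
In Python, from plant import * gives the robot as it stands. Calls block until the motion is done:
- move_to(position, orientation): joint-space move of the TCP to a pose.
- move_l(position, velocity=0.15, orientation=None, f_stop=None): straight line of the TCP; orientation=None keeps the orientation; velocity is the mean speed in m/s. With f_stop (N) it stops when the force on the tool has changed by that much, and returns True; else False.
- move_j(angles): joint-space move.
- command_gripper(opening, squeeze=None): opening from 0.0 (shut) to 1.0 (fully open); squeeze is the grip in N (None keeps the last); returns when the fingers have stopped.
- pause(seconds).
- inverse_kinematics(position, orientation): joint angles nearest the present ones, or None.
- read_state(): the state.
- snapshot(name): name is "scene" or "side" or "wrist"; returns a dict with "image" (400x640x3 uint8, red, green, blue), "fx", "fy", "cx", "cy" (pixels), "eye" and "attitude" of the camera in the world. Camera axes: x right, y down, z forward; pixel columns grow to the right and rows downward; lengths in m; the calibration is good to about 2 mm. The wrist camera is an equidistant fisheye: a pixel r from the principal point sees the ray r / f radians off the axis. A picture is of the moment at which its call begins. There is no depth.
A pose or a line that the arm cannot do raises MotionError and nothing moves.
- job_done(): hands the job in; it is judged then, once.
The state is a dict: "clock": time; "joint_pos": joint angles; "dq": joint speeds; "joint_torque": joint torques, N m; "ee_pos": TCP position; "tcp_rot": TCP orientation; "ft_force": force on the tool from outside, world axes, zero at the start; "wrist_torque": the same for the moment, N m; "width": opening from 0.0 (shut) to 1.0 (fully open); "finger_force": force on a finger pad.
Only numpy, scipy, OpenCV 4.12 (cv2) and the standard library are available. Lean on these libraries where they do the work, as an engineer would, in place of code of your own. Each camera call takes 0.05 s, during which the arm holds its last target. There are 200 camera calls.

## Working session

There is one attempt and no reset: what is moved stays moved. The work goes in short steps, each a Python script; the robot and the scene stay as the last script left them, time stands still between calls to the robot, and variables do not carry over. Pictures are saved under pics/ and viewed, at most 14 in all, crops included, and the job is handed in when it is done.

```bash
mkdir -p pics; ls
cat > h.py <<'E'
from plant import *
import numpy as np, cv2
from scipy.spatial.transform import Rotation as R
def save(s,fn,crop=None,k=1):
    im=s["image"][:,:,::-1]
    if crop: x0,y0,x1,y1=crop; im=im[y0:y1,x0:x1]
    cv2.imwrite("pics/"+fn,cv2.resize(im,None,fx=k,fy=k,interpolation=cv2.INTER_CUBIC))
def rot(s):
    a=np.array(s["attitude"],float)
    return a if a.shape==(3,3) else R.from_quat(a).as_matrix()
def ray(s,u,v,fish=False):
    a=(u-s["cx"])/s["fx"]; b=(v-s["cy"])/s["fy"]
    if fish:
        r=np.hypot(a,b); d=np.array([a/r*np.sin(r),b/r*np.sin(r),np.cos(r)]) if r>1e-9 else np.array([0,0,1.])
    else: d=np.array([a,b,1.])
    return rot(s)@d
def px(s,u,v,z,fish=False):
    d=ray(s,u,v,fish); e=np.array(s["eye"]); return e+d*(z-e[2])/d[2]
E
python3 - <<'E'
from h import *
import pickle
for n in ("scene","side","wrist"):
    s=snapshot(n); pickle.dump(s,open(n+".pkl","wb")); save(s,n+"0.png",k=1.25 if n!="wrist" else 1)
    print(n,s["fx"],s["cx"],s["cy"],s["eye"],s["attitude"])
print(read_state())
E
```

```text
pics
scene 511.4115433031919 310.9290947933093 195.3815449625715 [-0.34064734 -0.80286074  0.69503418] [ 0.79280947 -0.33670377  0.207258   -0.46381875]
side 422.82160429594666 312.4428038187686 193.08281949975884 [-0.08832319  1.16162888  0.54903461] [-0.20417731  0.79729339 -0.55350839  0.12752775]
wrist 309.70691628693146 317.7786833387874 194.97899803544215 [ 0.21572154 -0.64284368  0.37403733] [ 0.77484322 -0.61728146 -0.08519449  0.10641184]
{'clock': 0.15, 'joint_pos': array([ 1.19749423,  0.42660837,  0.07390237,  1.60644277, -0.03407485,
        1.11082139, -0.06709891]), 'dq': array([-1.72860558e-03, -2.35157433e-03,  9.25396339e-05, -1.02149262e-03,
        8.38394249e-04, -5.63074677e-04,  1.13301668e-03]), 'joint_torque': array([ 2.29658079e-03, -9.50324893e+01,  3.76306593e+00, -4.63762915e+01,
        1.94335944e-02,  7.71964813e-03, -1.56929677e-04]), 'ee_pos': array([ 0.14968095, -0.65787154,  0.23076711]), 'tcp_rot': array([ 9.93748898e-01,  1.11637213e-01, -1.10411731e-04, -4.97895319e-04]), 'ft_force': array([ 0.47507182, -0.80424086, -0.04315545]), 'wrist_torque': array([-0.00472322,  0.01049334, -0.04800502]), 'finger_force': 0.0, 'width': 1.001077795950451}
```

View pics/scene0.png

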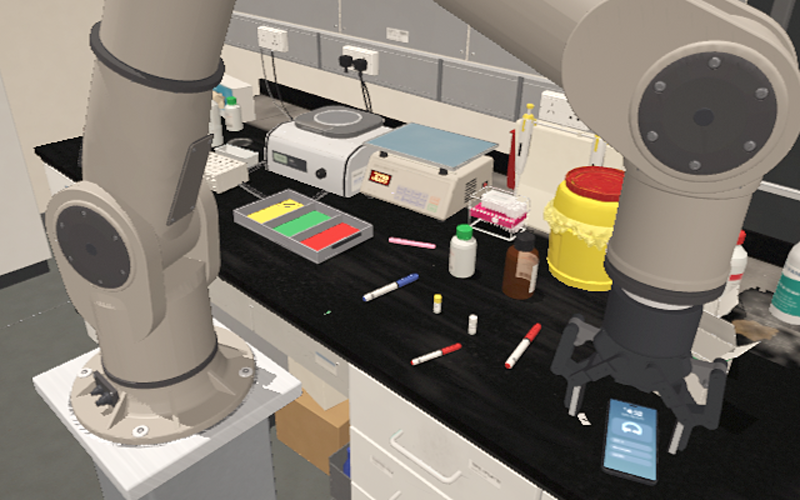

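View pics/side0.png

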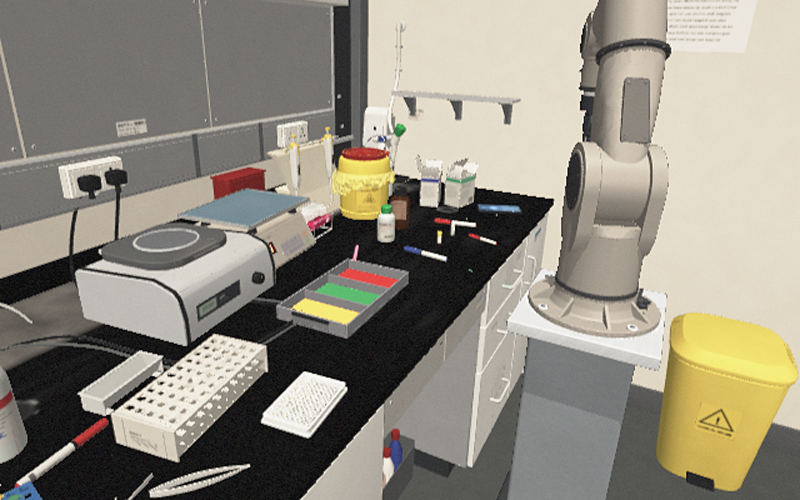

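View pics/wrist0.png

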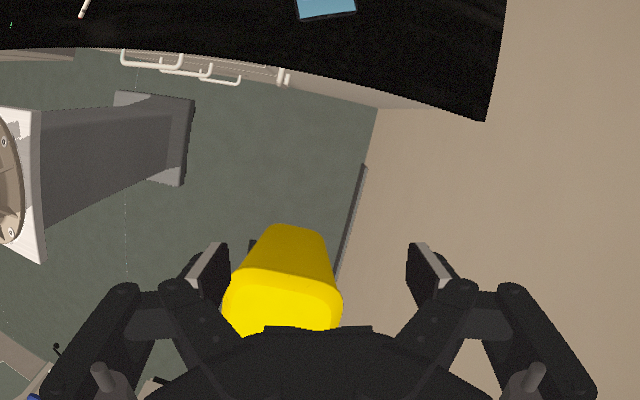

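The scene picture shows three pens that could pass for the red marker (800-px coordinates):
- a red pen at (522,346)
- a smaller-looking red pen at (437,354)
- a pink pen at (412,242)

There is also the far-left pen, which shows only in the side view at (70,450). The green-capped bottle is at (462,250), the yellow vial at (437,303), the white vial at (473,324), the black-capped bottle at (521,265), and the blue marker at (390,287). The caddy mats are yellow (275,211), green (302,225) and red (330,237). The wrist view shows only floor, since the arm starts off the bench. Next I measure lengths and take a close crop.

Run:
```python
from h import *
import pickle
s=pickle.load(open("scene.pkl","rb"))
P=lambda u,v,z:px(s,u/1.25,v/1.25,z)[:2].round(4)
def pen(n,a,b):
    a,b=P(*a,.007),P(*b,.007); print(n,a,b,"mid",(a+b)/2,"len",np.linalg.norm(a-b).round(3),"ang",np.degrees(np.arctan2(*(b-a)[::-1])).round(1))
pen("redL",(539,325),(507,366)); pen("redS",(460,346),(413,363)); pen("pink",(389,239),(435,247)); pen("blue",(418,276),(364,299))
print("bottle base",P(462,275,0),"cap top",P(463,228,.104)); print("vialY top",P(437,296,.034),"vialW",P(473,316,.034)); print("black top",P(524,237,.128))
for n,c in dict(L=(234,212),T=(285,190),Rr=(373,232),B=(320,253)).items(): print(n,P(*c,.03))
save(s,"crop.png",(270,170,450,300),4)
```

```text
redL [ 0.5442 -0.3581] [ 0.4065 -0.382 ] mid [ 0.47535 -0.37005] len 0.14 ang -170.2
redS [ 0.3939 -0.2932] [ 0.3025 -0.2654] mid [ 0.3482 -0.2793] len 0.096 ang 163.1
pink [0.5891 0.0607] [ 0.6343 -0.0366] mid [0.6117  0.01205] len 0.107 ang -65.1
blue [ 0.5159 -0.0901] [ 0.3791 -0.0717] mid [ 0.4475 -0.0809] len 0.138 ang 172.3
bottle base [ 0.5922 -0.145 ] cap top [ 0.5973 -0.1342]
vialY top [ 0.4539 -0.1899] vialW [ 0.4496 -0.2767]
black top [ 0.6119 -0.2653]
L [0.3967 0.3796]
T [0.5603 0.3953]
Rr [0.5565 0.0794]
B [0.4111 0.0915]
```

View pics/crop.png

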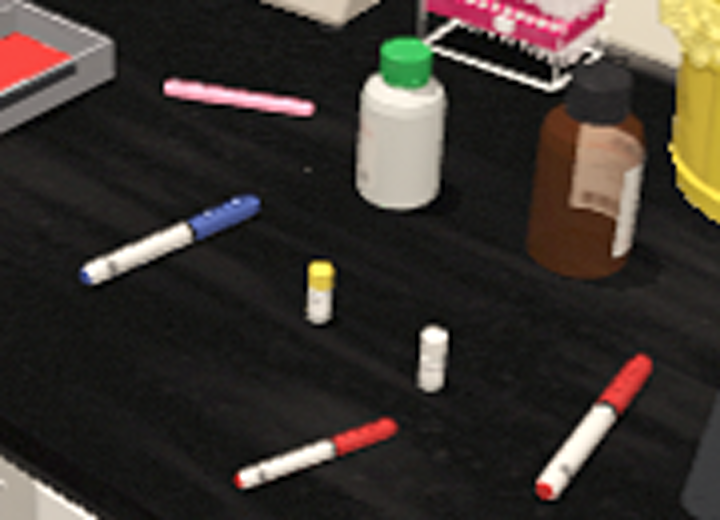

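The 140 mm red pen at (522,346), at about (0.475,-0.370), is the marker meant. The one at (437,354) is only 96 mm long and the pink pen is excluded. In the caddy, yellow is the left compartment, green the middle and red the right. Next I look with the wrist camera from over the objects and then from over the caddy.

```bash
cat >> h.py <<'E'
def q(deg): a=np.radians(deg)/2; return [np.cos(a),np.sin(a),0,0]
E
python3 - <<'E'
from h import *
import pickle
for n,p in (("caddy",[.48,.2,.36]),("objs",[.48,-.22,.36])):
    move_to(p,q(0)); pause(.3); s=snapshot("wrist"); pickle.dump(s,open(n+".pkl","wb")); save(s,n+".png",k=1.25)
    st=read_state(); print(st["clock"],st["joint_pos"].round(2),s["eye"],rot(s)[:,2].round(2))
E
```

```text
3.7417 [-0.76  0.07  0.26  1.79 -0.02  1.29 -2.07] [0.54776624 0.19977706 0.50333341] [-0.27 -0.   -0.96]
5.6417 [-0.38  0.08  0.75  1.79 -0.06  1.29 -1.19] [ 0.54789756 -0.21955467  0.50331974] [-0.27 -0.   -0.96]
```

View pics/caddy.png

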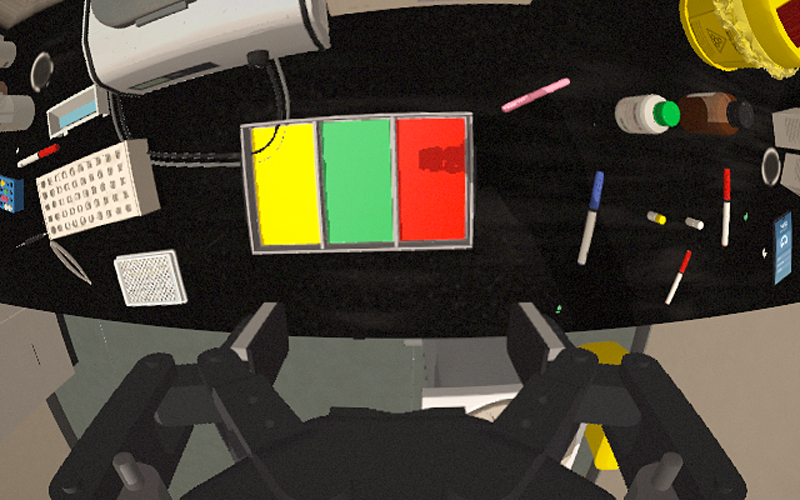

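View pics/objs.png

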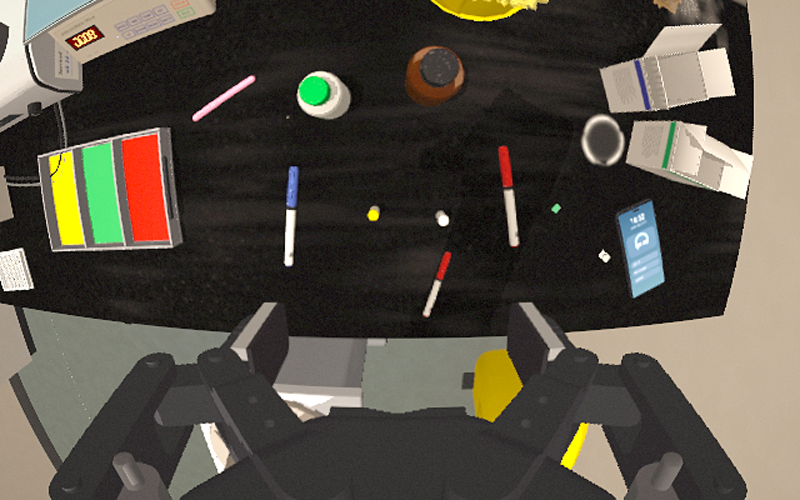

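The caddy view shows the mats with centres at yellow (289,186), green (358,182) and red (432,180). A cable crosses the yellow compartment's upper-left corner at (265,150), so I'll keep the vial clear of it. In the objects view the bottle cap is at (314,91), the yellow vial cap at (373,215), and the red marker runs from (504,148) to (515,245).

Run:
```python
from h import *
import pickle
s=pickle.load(open("caddy.pkl","rb"))
P=lambda u,v,z:px(s,u/1.25,v/1.25,z,True)[:2].round(4)
im=cv2.cvtColor(s["image"],cv2.COLOR_RGB2HSV)
C=[P(*c,.03) for c in ((242,126),(471,114),(472,247),(254,253))]; print(C,"ctr",np.mean(C,0),[np.linalg.norm(C[i]-C[i-1]).round(3) for i in range(4)])
for n,(lo,hi) in dict(y=(25,35),g=(45,85)).items():
    m=cv2.inRange(im,(lo,100,90),(hi,255,255)); m[:80]=0;m[220:]=0;m[:,:190]=0;m[:,390:]=0
    c=max(cv2.findContours(m,0,2)[0],key=cv2.contourArea)[:,0]
    w=np.array([P(u*1.25,v*1.25,.006) for u,v in c],np.float32); print(n,cv2.minAreaRect(w))
s=pickle.load(open("objs.pkl","rb"))
print("bottle cap",P(314,91,.104),"vialY",P(373,215,.034),"vialW",P(443,219,.034),"black",P(440,67,.128))
a,b=P(504,148,.007),P(515,245,.007); print("red",a,b,(a+b)/2,np.linalg.norm(a-b),np.degrees(np.arctan2(*(a-b)[::-1])))
print("scale corner",P(85,80,0),P(215,10,0))
```

```text
[array([0.5702, 0.3967]), array([0.5791, 0.1098]), array([0.4108, 0.103 ]), array([0.402 , 0.3913])] ctr [0.490525 0.2502  ] [np.float64(0.168), np.float64(0.287), np.float64(0.168), np.float64(0.288)]
y ((0.4878028631210327, 0.34833455085754395), (0.16067080199718475, 0.08489146083593369), 1.880089282989502)
g ((0.4910959005355835, 0.25144466757774353), (0.1596742570400238, 0.08772526681423187), 1.9794756174087524)
bottle cap [ 0.5987 -0.1341] vialY [ 0.4531 -0.19  ] vialW [ 0.4484 -0.277 ] black [ 0.6182 -0.2605]
red [ 0.5384 -0.3588] [ 0.4073 -0.3822] [ 0.47285 -0.3705 ] 0.1331719565073668 10.12013373528112
scale corner [0.6836 0.2909] [0.7455 0.0353]
```

Run:
```python
from h import *
b=[.5985,-.134]; g=[.491,.2505]
for p in ([*b,.038],[*g,.045],[.4945,.1545,.01],[.475,-.37,.004],[.4875,.346,.02]): print(inverse_kinematics(p,q(2)))
move_to([*b,.2],q(0)); move_l([*b,.038],.12); command_gripper(.3,40); pause(.2)
st=read_state(); print(st["clock"],st["width"],st["finger_force"],st["ee_pos"])
move_l([*b,.19],.15); st=read_state(); print(st["width"],st["finger_force"],st["ft_force"])
save(snapshot("scene"),"b.png",(150,60,550,330),2)
```

```text
[-0.28705417  0.62395275  0.5396088   1.91215794 -0.4659391   0.73175632
 -1.01250603]
[-0.94708041  0.51114681  0.4527309   2.0485827  -0.35783099  0.65724691
 -1.79391987]
[-0.92922319  0.58895201  0.63602636  2.1416341  -0.62408376  0.60002459
 -1.3782504 ]
[ 0.13339865  0.6761383   0.56363515  1.94950853 -0.56350034  0.67630948
 -0.48663784]
[-0.98675731  0.59158245  0.34150409  1.94586681 -0.31160162  0.65504062
 -1.98567683]
8.6333 0.5912859495324753 40.633512327913195 [ 0.59889158 -0.13388819  0.03856451]
0.5878560329064713 41.82264491217211 [-0.09026376  0.66674773 -3.35252752]
```

View pics/b.png

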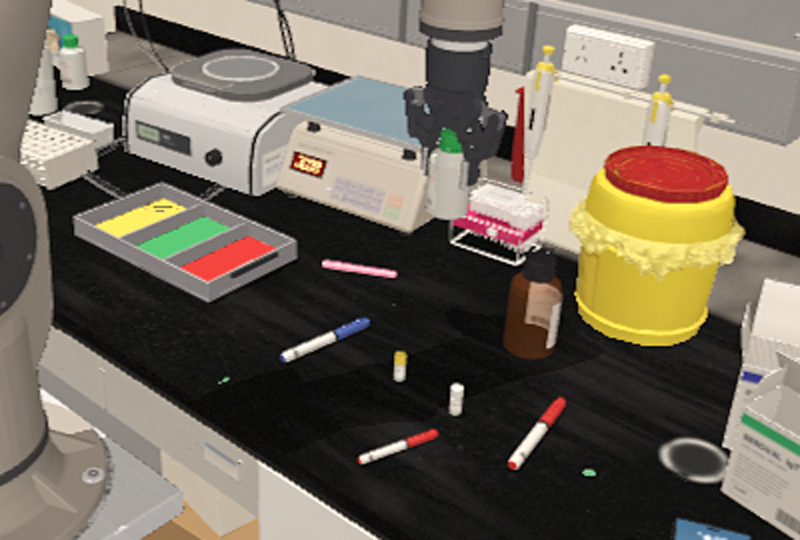

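The bottle is held upright at (450,180) and lifted clear. Now I place it and fetch the marker.

Run:
```python
from h import *
g=[.491,.2505]
move_to([*g,.19],q(2)); move_l([*g,.07],.12); print("contact",move_l([*g,.040],.03,f_stop=3))
st=read_state(); print(st["clock"],st["ee_pos"],st["ft_force"])
command_gripper(.85); p=read_state()["ee_pos"]; move_l([*p[:2],.2],.15)
m=[.474,-.370]
move_to([*m,.12],q(10)); command_gripper(.6)
save(snapshot("side"),"b2.png",(200,140,400,290),3)
move_l([*m,.004],.08,f_stop=10); command_gripper(0,25); pause(.2)
st=read_state(); print(st["clock"],st["width"],st["finger_force"],st["ee_pos"])
move_l([*m,.12],.12); st=read_state(); print(st["width"],st["finger_force"])
save(snapshot("wrist"),"m.png",None,1)
```

```text
contact True
13.275 [0.4910255  0.25046246 0.04453508] [-1.60355446  0.49420026  7.65500853]
19.675 0.13867505789823445 25.929244458675385 [ 0.47412231 -0.36998983  0.00423596]
0.13963416160831243 25.19371211528778
```

View pics/b2.png

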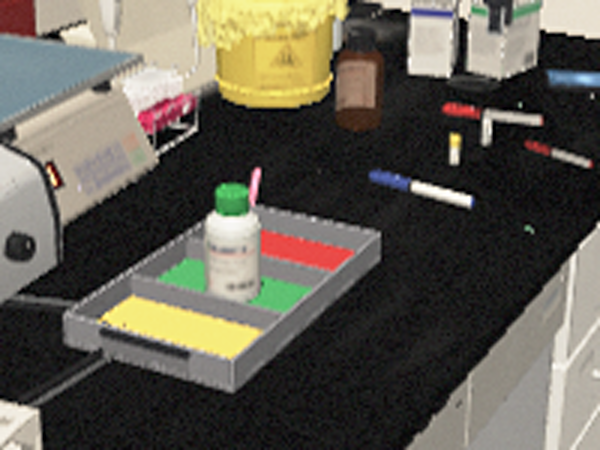

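View pics/m.png

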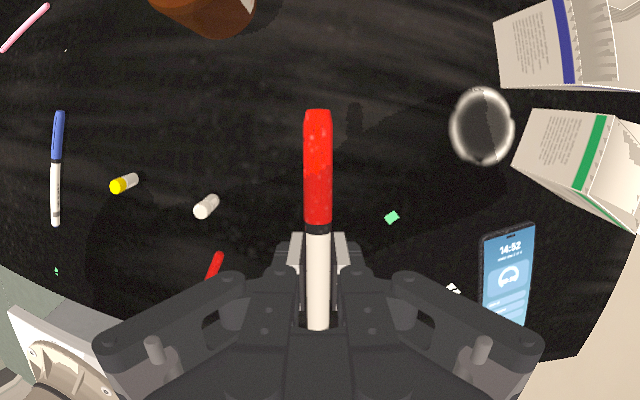

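The bottle stands upright on the green mat at (233,245), and the marker is held straight and aligned between the fingers. Now I lay it on the red mat and fetch the vial.

Run:
```python
from h import *
r=[.4945,.149]
move_to([*r,.12],q(2)); move_l([*r,.03],.1); print("contact",move_l([*r,.0095],.02,f_stop=2))
st=read_state(); print(st["clock"],st["ee_pos"],st["ft_force"])
command_gripper(.3); move_l([*r,.15],.12)
v=[.4535,-.190]
move_to([*v,.12],q(0)); command_gripper(.5)
save(snapshot("side"),"m2.png",(200,140,400,290),3)
move_l([*v,.013],.08,f_stop=8); command_gripper(0,20); pause(.2)
st=read_state(); print(st["clock"],st["width"],st["finger_force"],st["ee_pos"])
move_l([*v,.12],.12); st=read_state(); print(st["width"],st["finger_force"])
save(snapshot("wrist"),"v.png",(170,50,490,300),2)
```

```text
contact True
24.7 [0.49440546 0.14889705 0.01023321] [-1.27644976  0.23378286  7.8670387 ]
30.025 0.1376201587573141 19.814207732852083 [ 0.45365229 -0.18995256  0.01309276]
0.13998793409342944 19.497760157100856
```

View pics/m2.png

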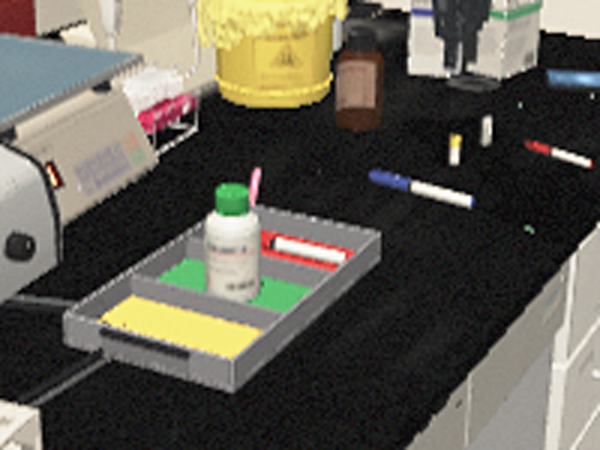

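View pics/v.png

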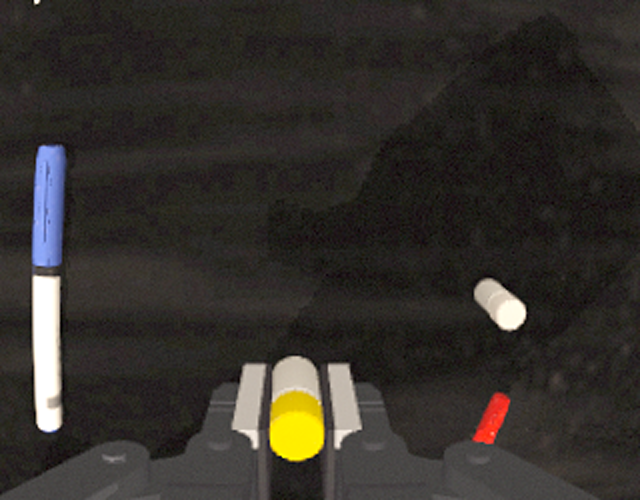

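The marker lies on the red mat at (308,248), and the vial is held upright by its cap. Now I place the vial.

Run:
```python
from h import *
v=[.4535,-.190]; y=[.472,.352]
move_l([*v,.2],.2); move_to([*y,.2],q(2)); move_l([*y,.04],.12); print("contact",move_l([*y,.0185],.02,f_stop=2))
st=read_state(); print(st["clock"],st["ee_pos"],st["ft_force"])
command_gripper(.3); pause(.2); move_l([*y,.2],.1)
move_to([.48,.1,.36],q(0)); pause(.5); s=snapshot("side"); w=snapshot("wrist")
a=cv2.resize(s["image"][140:290,200:420],None,fx=2.5,fy=2.5); b=cv2.resize(w["image"][40:240,40:400],None,fx=1.5,fy=1.5)
b=cv2.copyMakeBorder(b[:,:],0,0,0,max(0,550-b.shape[1]),cv2.BORDER_CONSTANT); o=np.vstack([a,b[:225,:550]]); cv2.imwrite("pics/end.png",o[:,:,::-1]); print(read_state()["clock"],o.shape)
```

```text
contact True
36.0833 [0.47200831 0.35191867 0.0191154 ] [1.32595088 1.00220299 6.74600017]
40.3083 (600, 550, 3)
```

View pics/end.png

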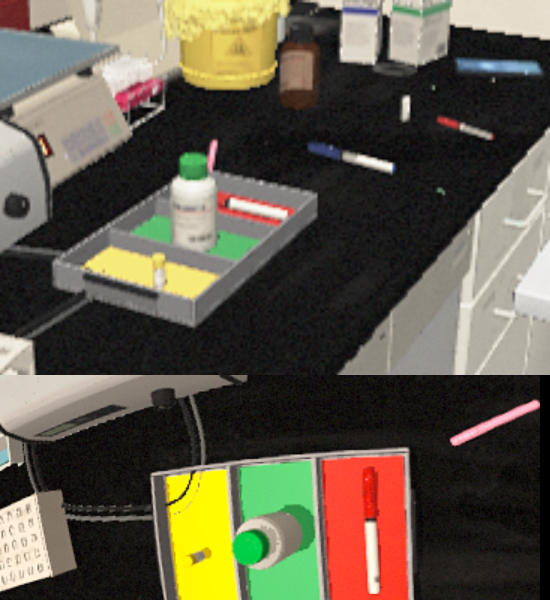

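The bottle at (195,210), the vial at (158,268) and the marker at (255,208) are all in the right compartments. The bottle and vial stand upright, the marker lies flat, and the black-capped bottle, blue marker and white vial have not moved.

```bash
python3 -c "
from plant import *
print(job_done())"
```

```text
the job is handed in; nothing more can be done
None
```

The caddy is packed and the job handed in at about 40 s on the robot's clock: bottle upright on green, marker flat on red, vial upright on yellow, and the black-capped bottle, blue marker and white-capped vial left where they were.

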